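Close the filter pot with its double lid, then draw off the outer cap alone

ROBOT

A 7-joint arm with a two-finger parallel gripper is mounted at the origin on the work surface. World frame = base frame: x ahead of the robot, y to its left, z up, the work surface at z = 0. Lengths are in mm, angles in rad, forces in N, time in s.
With the tool pointing down it reaches from about 400 to 875 mm from the base axis. Payload 4.4 kg.
Tool frame: the origin (TCP) lies midway between the tips of the shut fingers; the grasp point (between the pads) lies 19 mm behind it (ctrl.grip_depth is the distance from the TCP to the grasp point, in mm); z points along the fingers, y is the direction in which the jaws open and shut (so a half turn about z gives the same grasp; the last joint's range is limited). The gripper opens to 85 mm and grips with 20 to 120 N. Pads are 22 mm wide; open, the fingers measure 114 mm over their backs; the gripper's body (76 mm by 85 mm) begins 54 mm behind the grasp point. The pads swing forward as they close: fully open they stand 13 mm farther back than shut.
Start: joints at [-1.264, 0.628, 0.038, 1.517, -0.027, 0.996, -0.02], TCP at [236.723, 605.376, 231.313] pointing down, gripper open.
Joint ranges: [-3.06, 3.06], [-0.37, 2.12], [-1.25, 1.32], [0.18, 2.47], [-1.1, 4.24], [0.23, 1.98], [-2.94, 2.94]. Speed limits (rad/s): [2.57, 2.57, 3.14, 3.14, 3.14, 3.14, 3.14].

INTERFACE

Orientations are given as [roll, pitch, yaw] about the fixed x, y, z axes, in that order (R = Rz(yaw) Ry(pitch) Rx(roll)).
In Python, from cell import ctrl, get_image gives the robot as it stands.
- The arm moves only by the tool arm_command, never from a script. Its argument "plan" is a list of rows, each an object of numbers: "rx", "ry", "rz": the turn, a rotation vector about the tool's x, y, z in rad; "x", "y", "z": the shift along the tool's x, y, z in cm; "jaw": the finger opening in cm, from 0 to 8.54. In form: [{"rx": .., "ry": .., "rz": .., "x": .., "y": .., "z": .., "jaw": ..}, ...]. A call has 1 to 10 rows; each row is the pose to reach, as a shift and turn from the pose measured when the call began, along the tool's axes at that moment; what a row does not reach only later rows make up. A row lasts 1/12 s, in which the tool goes at most 41.7 mm and 7.16 degrees, less where a joint would pass 70% of its speed; a pose out of reach is approached as far as the arm can. A call with a gripper value outside its range is refused whole. The fingers move at their own pace and stop on an object; the grip force is fixed at half the most. Time passes only in rows, so rows that repeat a pose let the fingers close. It gives the time, the measured TCP pose, the force and the opening at its end, in the units of the state.
- ctrl.read_state(): the state, without advancing time (a new reading comes with each control period).
- get_image(name): name is "scene" or "top" or "wrist"; returns a dict with "frame" (420x560x3 uint8, red, green, blue), "fovy" (degrees; the focal length in pixels is half the picture's height over the tangent of half this angle, whatever the lens; pixels are square), "cx", "cy" (the principal point, pixels), "R" (3x3) and "t" (3): a world point X has camera coordinates R X + t. Camera axes: x right, y down, z forward; pixel columns grow to the right and rows downward; lengths in mm; the calibration is good to about 2 mm. A picture is of the moment at which its call begins. There is no depth.
- ctrl.finish_job(): hands the job in, once; it reports no verdict.
The state is a dict: "clock": time; "qpos": joint angles; "qd": joint speeds; "tau": joint torques, N m; "eef_pos": TCP position; "tool_rot": TCP orientation; "force": force on the tool from outside, world axes, zero at the start; "torque": the same for the moment, N m; "width": finger opening in mm.
Only numpy, scipy, OpenCV 4.12 (cv2) and the standard library are available. Lean on these libraries where they do the work, as an engineer would, in place of code of your own. Each camera call takes 0.05 s, during which the arm holds its last target.

TASK

The pot of optical filters stands open, and its double lid (an inner lid with a loose outer cap over it) is parked on the closed book: take it by the thin stem of the inner lid, carry both lids together to the pot and lower them, without dropping them, until the inner lid is fully home. Then let go, grip the outer cap by its collar and lift it off alone, leaving the inner lid seated. Finish holding the cap in the gripper, level, in the air over the pot with its lower edge wholly above the stem's tip; leave the pot where it stands and do not disturb the other things on the desk.

Things in the scene. Friction and masses are not known exactly. Their poses are not given: they have to be found in the camera images.
- pot: Open round aluminium pot, loose, about 0.9 kg, 88 mm outside diameter, 81 mm bore, 65 mm tall, filters low inside (below 32 mm). Origin: centre of its underside; z up. The inner lid's plug enters the bore (at least 2 mm clearance all round), its flange rests on the rim; the lid's origin is then 56 mm above the pot's. Pot and book may change sides.
- pot_rim (a point): Centre of the pot's mouth, level with the rim, 65 mm above its underside.
- book: Closed book, fixed, 170 x 120 x 28 mm, lying flat, with the double lid parked on it. Origin: centre of its underside.
- inner_lid: Black plastic lid, about 0.2 kg. Origin: centre of its underside, z up. Plug 75 mm dia from 0 to 9 mm (3 mm chamfer below); flange 88 mm dia from 9 to 14 mm; round upright stem 14 mm dia on the axis from 14 to 81 mm. The stem passes freely through the cap's collar, sticking out 33 mm above it. Lifting the stem lifts the cap too, which lies loose on the flange.
- stem_tip (a point): Top end of the inner lid's stem, on the axis, 81 mm above the inner lid's origin.
- cap: Aluminium outer cap, about 0.16 kg, loose over the inner lid. Origin: centre of its lower edge, z up. Skirt 104 mm outside, 99 inside dia, 0 to 11 mm; top plate 11 to 15 mm; round collar (tube) 34 mm outside, 21 mm bore, 15 to 45 mm, around the stem. Nested, its origin is 3 mm above the inner lid's; its edge clears the stem's tip when its origin is 81 mm above the inner lid's.
- collar_top (a point): Centre of the collar's upper end, 45 mm above the cap's origin.
- eyepiece: Bystander, to be left alone: black eyepiece barrel standing upright, 38 dia x 52 tall (mm); origin at its underside.
- screwdriver: Bystander, to be left alone: screwdriver lying flat, 170 mm long along its x; origin near its middle.
- mouse: Bystander, to be left alone: grey computer mouse, 100 x 56 x 31 tall (mm); origin at its underside.
- jar: Bystander, to be left alone: small glass jar with white cap, 52 dia x 75 tall (mm); origin at its underside.
- wood_clamp: Bystander, to be left alone: wooden parallel clamp standing on edge, 30 x 85 x 78 tall (mm); origin at its underside.
- puck: Bystander, to be left alone: plain steel disc, 44 dia x 18 tall (mm); origin at its underside.
- pen_cup: Bystander, to be left alone: white ceramic cup, 72 dia x 90 tall (mm); origin at its underside.
There are look-alikes about, which are no part of the job. What is shaped like the cap but red is not meant.

How it is judged:
By the outcome, as a careful person would: the job done as asked, in the order asked, and still so for the second after the job is handed in, while the arm keeps its last pose, push and grip.
It also fails if it takes over 59 s, if anything falls off the work surface, if the arm or the gripper's body presses on something with over 40 N, if the wrist force passes 120 N, or if a joint passes its speed limit or range.

## Working session

There is one attempt and no reset: what is moved stays moved. The work goes in short steps, Python scripts to look and compute and a tool call to move; the robot and the scene stay as the last step left them, time stands still between calls to the robot, and variables do not carry over. Pictures are saved under pics/ and viewed, and the job is handed in when it is done.

Besides the shell and the picture viewer there is one more tool, called after "Emit:" as name(argument=value, ...), one argument or row to a line, values as JSON. arm_command: Moves the arm, as the interface text tells. Its arguments: {"type":"object","properties":{"plan":{"type":"array","items":{"type":"object","properties":{"rx":{"type":"number"},"ry":{"type":"number"},"rz":{"type":"number"},"x":{"type":"number"},"y":{"type":"number"},"z":{"type":"number"},"jaw":{"type":"number"}}}}},"required":["plan"]}

```bash
ls; mkdir -p pics; python3 - <<'E'
from cell import ctrl,get_image
import cv2,numpy as np,pickle
print(ctrl.read_state())
for n in ["scene","top","wrist"]:
    d=get_image(n); cv2.imwrite(f"pics/{n}0.png",d["frame"][:,:,::-1]); pickle.dump(d,open(f"{n}0.pkl","wb"))
    print(n,d["fovy"],d["cx"],d["cy"],np.round(d["R"],3).tolist(),np.round(d["t"],1))
E
```

```text
pics
{'clock': 0.0, 'qpos': array([-1.26381747,  0.62934277,  0.03846038,  1.51837806, -0.02701635,
        0.99629632, -0.02000801]), 'qd': array([ 0.00069302, -0.00013386, -0.00100284, -0.00116523, -0.00105719,
        0.00264005,  0.00013792]), 'tau': array([ 3.31291776e-04, -5.63402796e+01,  1.22558031e+00, -1.93439358e+01,
        1.08412243e-02,  1.05914733e-02,  3.62030939e-07]), 'eef_pos': array([236.48265797, 604.77899661, 230.38838604]), 'tool_rot': array([-3.13968677e+00,  2.23771869e-05,  2.76878177e+00]), 'force': array([ 0.13649785,  0.49315851, -0.17373313]), 'torque': array([ 0.03914937,  0.01230944, -0.02925821]), 'width': 85.30410557992903}
scene 56.43384421284924 288.67351411507315 210.13472818556602 [[0.585, 0.811, 0.0], [0.597, -0.431, -0.677], [-0.549, 0.397, -0.736]] [-332.9 -267.7 1351.7]
top 50.48963930623087 277.5913401413282 205.19452676098982 [[0.018, -1.0, 0.01], [-0.996, -0.019, -0.088], [0.088, -0.009, -0.996]] [   5.2  548.6 1495.8]
wrist 58.605168823685176 279.5313316006547 211.2829269961409 [[0.364, 0.931, -0.002], [0.892, -0.348, 0.29], [0.269, -0.107, -0.957]] [-649.3  -37.9  379.2]
```

View pics/scene0.png

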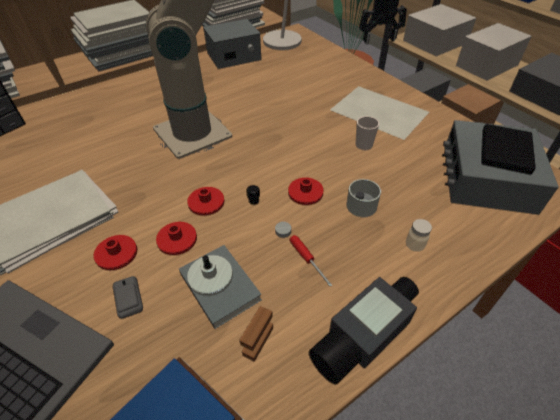

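View pics/top0.png

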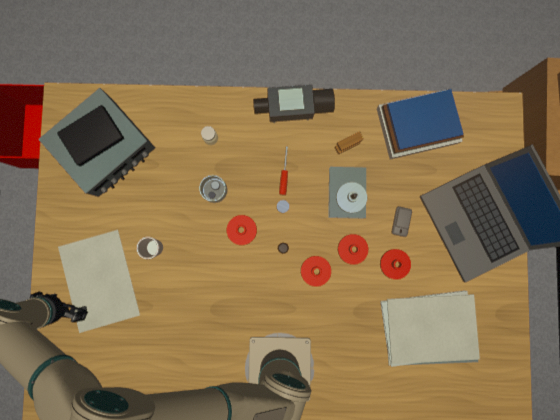

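View pics/wrist0.png

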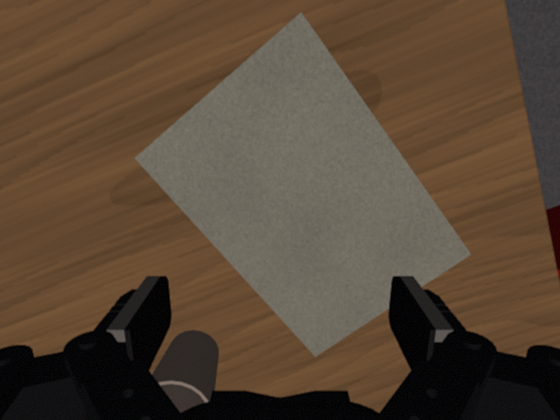

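The scene picture shows the silver double lid on the book at about (209,272) and the pot at (363,198). In the top picture the lid is at (352,197) and the pot at (213,189). The red caps are look-alikes. I'll zoom in on both.

```bash
python3 - <<'E'
import cv2,numpy as np
def crop(n,x,y,w,h,s):
    im=cv2.imread(f"pics/{n}0.png")[y:y+h,x:x+w]; return cv2.resize(im,None,fx=s,fy=s,interpolation=cv2.INTER_CUBIC)
a=crop("scene",175,240,90,70,4);b=crop("scene",330,165,90,70,4)
c=crop("top",315,155,90,70,4);d=crop("top",170,155,90,70,4)
cv2.imwrite("pics/crop0.png",np.vstack([np.hstack([a,b]),np.hstack([c,d])]))
E
```

```text
(no output)
```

View pics/crop0.png

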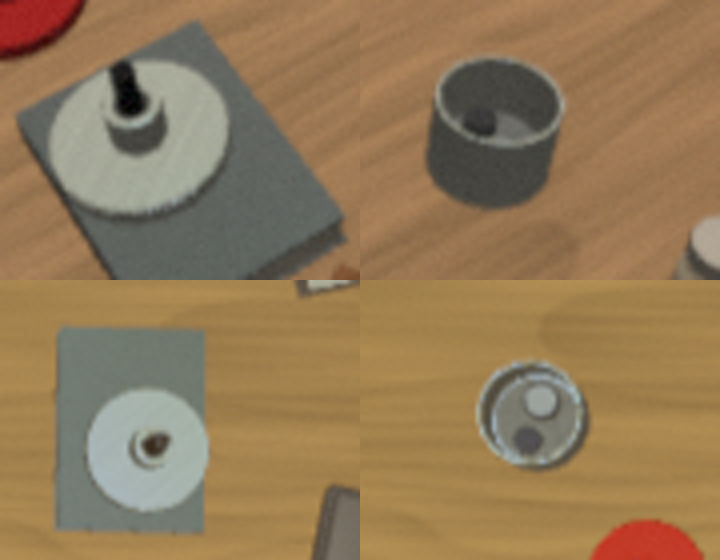

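```bash
cat > h.py <<'E'
import numpy as np,pickle,cv2
def cam(d):
    f=210/np.tan(np.radians(d["fovy"])/2); return np.array([[f,0,d["cx"]],[0,f,d["cy"]],[0,0,1]]),np.array(d["R"]),np.array(d["t"])
def ray(d,p):
    K,R,t=cam(d); v=R.T@np.linalg.inv(K)@[p[0],p[1],1]; return -R.T@t,v/np.linalg.norm(v)
def onz(d,p,z):
    o,v=ray(d,p); return o+v*(z-o[2])/v[2]
def tri(*obs):
    A=0;b=0;rs=[]
    for d,p in obs:
        o,v=ray(d,p);M=np.eye(3)-np.outer(v,v);A=A+M;b=b+M@o;rs.append((M,o))
    X=np.linalg.solve(A,b); return X,[np.linalg.norm(M@(X-o)) for M,o in rs]
def proj(d,X):
    K,R,t=cam(d); q=K@(R@np.asarray(X,float)+t); return q[:2]/q[2]
E
python3 - <<'E'
from h import *
np.set_printoptions(precision=1,suppress=True)
S=pickle.load(open("scene0.pkl","rb"));T=pickle.load(open("top0.pkl","rb"))
for n,s,t in [("capdisc",(209.75,274.2),(352,197.3)),("stemtip",(205.5,256),(356,194.2)),("potrim",(364.5,190.25),(212.75,188.5)),
 ("jar",(421,227),(208,132)),]:
    X,r=tri((S,s),(T,t)); print(n,X,r)
print(onz(T,(352,197.3),46),onz(S,(209.75,274.2),46),onz(T,(212.75,188.5),65),onz(S,(364.5,190.25),65))
for n,t,z in [("cup",(150,246),90),("puck",(283,207),18),("eyep",(283,247),52),("mouse",(402,221),31),("clamp",(348,143),78),("sd1",(286,147),5),("sd2",(283,193),10),("red",(241,230),15),("red2",(353,249),15),("red3",(396,264),15)]: print(n,onz(T,t,z))
E
```

```text
capdisc [ 578.6 -234.6   43.7] [np.float64(1.0836601624158404), np.float64(1.0836601624157838)]
stemtip [ 580.9 -234.2  117.5] [np.float64(1.2964149254769999), np.float64(1.2964149254770567)]
potrim [597.5 233.4  62.9] [np.float64(1.1738373373847537), np.float64(1.1738373373847648)]
jar [783.5 251.   74.1] [np.float64(2.2788302272156744), np.float64(2.2788302272156513)]
[ 577.9 -235.2   46. ] [ 580.6 -234.1   46. ] [596.5 232.2  65. ] [599.5 232.7  65. ]
cup [402.6 425.3  90. ]
puck [543.1  -3.5  18. ]
eyep [406.8  -5.   52. ]
mouse [ 501.8 -408.2   31. ]
clamp [ 756.4 -215.6   78. ]
sd1 [754.9 -10.8   5. ]
sd2 [592.2  -2.9  10. ]
red [461.9 138.5  15. ]
red2 [ 404.1 -244.7   15. ]
red3 [ 355.9 -391.4   15. ]
```

```bash
cat >> h.py <<'E'
from scipy.spatial.transform import Rotation as Ro
def toolR(rpy): return Ro.from_euler("xyz",rpy)
def plan(st,X,yaw=None):
    R=toolR(st["tool_rot"]); d=R.inv().apply(np.array(X)-st["eef_pos"])/10
    out="shift cm",np.round(d,3)
    if yaw is not None:
        out+=("rot",np.round((R.inv()*Ro.from_euler("xyz",[np.pi,0,yaw])).as_rotvec(),4))
    print(*out)
def snap(tag,names=("wrist",)):
    from cell import get_image
    for n in names:
        d=get_image(n); cv2.imwrite(f"pics/{n}{tag}.png",d["frame"][:,:,::-1]); pickle.dump(d,open(f"{n}{tag}.pkl","wb"))
def load(n): return pickle.load(open(n+".pkl","rb"))
E
python3 - <<'E'
from h import *
from cell import ctrl
W=load("wrist0");s=ctrl.read_state();R=toolR(s["tool_rot"])
o=-np.array(W["R"]).T@W["t"]
print("cam in tool",R.inv().apply(o-s["eef_pos"]),"axis in tool",R.inv().apply(np.array(W["R"])[2]))
plan(s,[530,180,250],2.0)
plan(s,[579,-180,250],1.2)
E
```

```text
cam in tool [  73.4940761     0.27618636 -141.9948711 ] axis in tool [-2.89761329e-01 -6.14618772e-04  9.57098738e-01]
shift cm [-42.807 -28.891  -1.898] rot [-1.300e-03  6.000e-04  7.688e-01]
shift cm [-60.483 -60.633  -1.853] rot [-1.1000e-03  1.1000e-03  1.5688e+00]
```

```bash
python3 - <<'E'
from h import *
from cell import ctrl
s=ctrl.read_state()
plan(s,[581,269,255],2.0)
E
```

```text
shift cm [-44.315 -18.745  -2.412] rot [-1.300e-03  6.000e-04  7.688e-01]
```

Emit:
arm_command(
  plan=[
    {"x":-44.3,"y":-18.7,"z":-2.4,"rz":0.769},
    {"x":-44.3,"y":-18.7,"z":-2.4,"rz":0.769},
    {"x":-44.3,"y":-18.7,"z":-2.4,"rz":0.769},
    {"x":-44.3,"y":-18.7,"z":-2.4,"rz":0.769},
    {"x":-44.3,"y":-18.7,"z":-2.4,"rz":0.769},
    {"x":-44.3,"y":-18.7,"z":-2.4,"rz":0.769},
    {"x":-44.3,"y":-18.7,"z":-2.4,"rz":0.769},
    {"x":-44.3,"y":-18.7,"z":-2.4,"rz":0.769},
    {"x":-44.3,"y":-18.7,"z":-2.4,"rz":0.769},
    {"x":-44.3,"y":-18.7,"z":-2.4,"rz":0.769},
  ],
)

```text
validation failed for argument at $.pl...
```

```bash
python3 - <<'E'
from h import *
from cell import ctrl
s=ctrl.read_state();print(s["clock"],s["eef_pos"],s["tool_rot"],s["qpos"])
plan(s,[581,269,255],2.0)
E
```

```text
0.15 [236.56238802 604.95870946 230.61171631] [-3.14020158e+00  1.82194127e-05  2.76877138e+00] [-1.26380159  0.62914896  0.03846364  1.51807258 -0.02699538  0.99628059
 -0.02001822]
shift cm [-44.315 -18.745  -2.412] rot [-1.300e-03  6.000e-04  7.688e-01]
```

Emit:
arm_command(
  plan=[
    {"rx":0,"ry":0,"rz":0.769,"x":-44.3,"y":-18.7,"z":-2.4,"jaw":8.5},
  ],
)

```text
clock: 0.23
eef_pos: [257.4, 582.3, 232.1]
tool_rot: [3.141, -0.009, 2.656]
force: [-0.8, 1.5, -0.4]
width: 84.9
```

```bash
python3 - <<'E'
from h import *
from cell import ctrl
s=ctrl.read_state()
plan(s,[581,269,255],2.0)
E
```

```text
shift cm [-43.227 -12.592  -2.665] rot [-0.0025 -0.0084  0.6556]
```

Emit:
arm_command(
  plan=[
    {"rx":0,"ry":-0.008,"rz":0.656,"x":-43.2,"y":-12.6,"z":-2.6,"jaw":8.5},
    {"rx":0,"ry":-0.008,"rz":0.656,"x":-43.2,"y":-12.6,"z":-2.6,"jaw":8.5},
    {"rx":0,"ry":-0.008,"rz":0.656,"x":-43.2,"y":-12.6,"z":-2.6,"jaw":8.5},
    {"rx":0,"ry":-0.008,"rz":0.656,"x":-43.2,"y":-12.6,"z":-2.6,"jaw":8.5},
    {"rx":0,"ry":-0.008,"rz":0.656,"x":-43.2,"y":-12.6,"z":-2.6,"jaw":8.5},
    {"rx":0,"ry":-0.008,"rz":0.656,"x":-43.2,"y":-12.6,"z":-2.6,"jaw":8.5},
    {"rx":0,"ry":-0.008,"rz":0.656,"x":-43.2,"y":-12.6,"z":-2.6,"jaw":8.5},
    {"rx":0,"ry":-0.008,"rz":0.656,"x":-43.2,"y":-12.6,"z":-2.6,"jaw":8.5},
    {"rx":0,"ry":-0.008,"rz":0.656,"x":-43.2,"y":-12.6,"z":-2.6,"jaw":8.5},
    {"rx":0,"ry":-0.008,"rz":0.656,"x":-43.2,"y":-12.6,"z":-2.6,"jaw":8.5},
  ],
)

```text
clock: 1.07
eef_pos: [565.1, 283.7, 253.2]
tool_rot: [-3.139, 0.0, 2.0]
force: [0.2, 1.5, -0.7]
width: 84.9
```

```bash
python3 - <<'E'
from h import *
from cell import ctrl
s=ctrl.read_state()
print(s["clock"],s["qpos"])
plan(s,[581,269,255],2.0)
E
```

```text
1.0667 [-0.66307582  0.59383497  0.2564019   1.54565446 -0.16648933  1.02655893
  0.06714034]
shift cm [-2.002  0.837 -0.184] rot [-0.0029  0.0002 -0.0002]
```

Emit:
arm_command(
  plan=[
    {"rx":-0.003,"ry":0,"rz":0,"x":-2.0,"y":0.8,"z":-0.2,"jaw":8.5},
    {"rx":-0.003,"ry":0,"rz":0,"x":-2.0,"y":0.8,"z":-0.2,"jaw":8.5},
    {"rx":-0.003,"ry":0,"rz":0,"x":-2.0,"y":0.8,"z":-0.2,"jaw":8.5},
  ],
)

```text
clock: 1.32
eef_pos: [581.6, 266.8, 254.8]
tool_rot: [-3.141, 0.001, 1.996]
force: [-0.8, 0.0, -0.4]
width: 84.9
```

```bash
python3 - <<'E'
from h import *
from cell import ctrl
s=ctrl.read_state()
print(s["eef_pos"],s["qd"])
snap("1")
W=load("wrist1"); print(proj(W,[598,233,65]))
plan(s,[560,205,255],1.7)
E
```

```text
[581.58730314 266.8368507  254.8331707 ] [-0.05033532 -0.00418154 -0.04848498  0.01440651 -0.01470554  0.00331809
 -0.00697641]
[280.25491179 222.25315514]
shift cm [-4.743 -4.517 -0.012] rot [-0.0003  0.0007  0.2959]
```

View pics/wrist1.png

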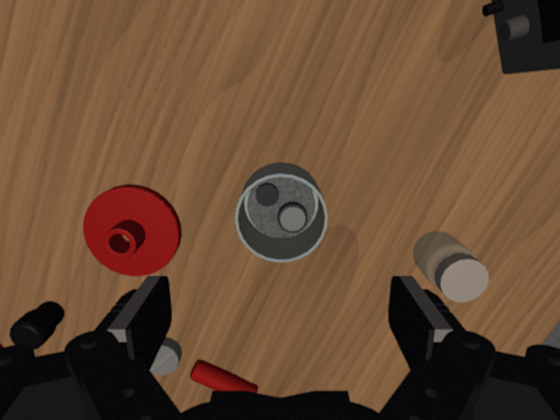

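The wrist view shows the open pot, its rim an ellipse centred near (281,217). I'll shift sideways for a second view on the way to the lid.

```bash
python3 - <<'E'
from h import *
from cell import ctrl
s=ctrl.read_state()
plan(s,[581,175,255],1.75)
E
```

```text
shift cm [-8.586 -3.831 -0.036] rot [-0.0011 -0.0006  0.2492]
```

Emit:
arm_command(
  plan=[
    {"rx":0,"ry":0,"rz":0.249,"x":-8.6,"y":-3.8,"z":0,"jaw":8.5},
    {"rx":0,"ry":0,"rz":0.249,"x":-8.6,"y":-3.8,"z":0,"jaw":8.5},
    {"rx":0,"ry":0,"rz":0.249,"x":-8.6,"y":-3.8,"z":0,"jaw":8.5},
    {"rx":0,"ry":0,"rz":0.249,"x":-8.6,"y":-3.8,"z":0,"jaw":8.5},
    {"rx":0,"ry":0,"rz":0.249,"x":-8.6,"y":-3.8,"z":0,"jaw":8.5},
  ],
)

```text
clock: 1.78
eef_pos: [580.5, 176.5, 254.7]
tool_rot: [-3.14, -0.002, 1.752]
force: [0.7, 0.7, -0.1]
width: 85.1
```

```bash
python3 - <<'E'
from h import *
from cell import ctrl
s=ctrl.read_state()
snap("2")
a=cv2.imread("pics/wrist1.png")[145:285,210:350];b=cv2.imread("pics/wrist2.png")
W=load("wrist2"); p=proj(W,[598,233,65]);print(p)
x,y=int(p[0])-70,max(0,int(p[1])-70);print(x,y)
b=b[y:y+140,x:x+140]
f=lambda i:cv2.resize(i,(400,400),interpolation=cv2.INTER_CUBIC)
cv2.imwrite("pics/pot12.png",np.hstack([f(a),f(b)]))
print(s["eef_pos"],s["qd"])
plan(s,[560,-200,255],1.0)
E
```

```text
[311.02209462 124.25657453]
241 54
[580.49870309 176.45410994 254.66234307] [-0.0246383   0.01099782 -0.03718283 -0.01916345 -0.00798486  0.00183002
 -0.00343141]
shift cm [-36.661  -8.796  -0.089] rot [-0.0023 -0.0012  0.7519]
```

View pics/pot12.png

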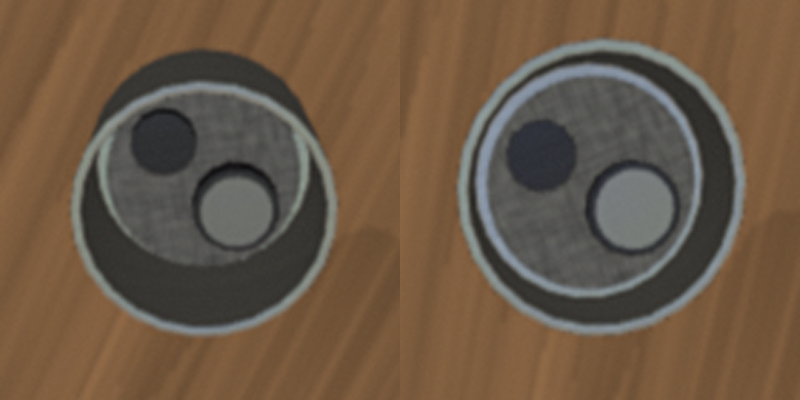

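```bash
cat >> h.py <<'E'
from scipy.optimize import least_squares
def circ_fit(obs,r,x0,fixz=None):
    th=np.linspace(0,2*np.pi,180)
    def f(v):
        z=v[2] if fixz is None else fixz
        P=np.c_[v[0]+r*np.cos(th),v[1]+r*np.sin(th),np.full(180,z)]
        out=[]
        for d,bb in obs:
            q=np.array([proj(d,p) for p in P]); m=np.r_[q.min(0),q.max(0)]
            out+=[a-b for a,b in zip(m,bb) if b is not None]
        return out
    s=least_squares(f,x0); return s.x,np.round(s.fun,1)
E
python3 - <<'E'
from h import *
np.set_printoptions(precision=1,suppress=True)
k=400/140
A=(np.array([73,83,336,335])/k)+[210,145,210,145]
B=(np.array([58,40,345,334])/k)+[241,54,241,54]
o=[(load("wrist1"),A),(load("wrist2"),B)]
print(circ_fit(o,44,[598,233,65])); print(circ_fit(o,44,[598,233],65)); print(circ_fit(o[:1],44,[598,233],65),circ_fit(o[1:],44,[598,233],65))
E
```

```text
(array([598.5, 234.8,  60.5]), array([-0.6, -0.7,  0.5, -0.3,  0.1,  0.3,  0.2,  0.6]))
(array([598. , 235.4]), array([-1.3, -0.5,  0.9,  1. , -0.6, -1. ,  0.9,  0.9]))
(array([598.2, 235.6]), array([-1.1, -0.6,  1.1,  0.8])) (array([597.9, 235.3]), array([-0.8, -0.8,  0.8,  1. ]))
```

Emit:
arm_command(
  plan=[
    {"rx":0,"ry":0,"rz":0.75,"x":-36.7,"y":-8.8,"z":-0.1,"jaw":8.5},
    {"rx":0,"ry":0,"rz":0.75,"x":-36.7,"y":-8.8,"z":-0.1,"jaw":8.5},
    {"rx":0,"ry":0,"rz":0.75,"x":-36.7,"y":-8.8,"z":-0.1,"jaw":8.5},
    {"rx":0,"ry":0,"rz":0.75,"x":-36.7,"y":-8.8,"z":-0.1,"jaw":8.5},
    {"rx":0,"ry":0,"rz":0.75,"x":-36.7,"y":-8.8,"z":-0.1,"jaw":8.5},
    {"rx":0,"ry":0,"rz":0.75,"x":-36.7,"y":-8.8,"z":-0.1,"jaw":8.5},
    {"rx":0,"ry":0,"rz":0.75,"x":-36.7,"y":-8.8,"z":-0.1,"jaw":8.5},
    {"rx":0,"ry":0,"rz":0.75,"x":-36.7,"y":-8.8,"z":-0.1,"jaw":8.5},
    {"rx":0,"ry":0,"rz":0.75,"x":-36.7,"y":-8.8,"z":-0.1,"jaw":8.5},
    {"rx":0,"ry":0,"rz":0.75,"x":-36.7,"y":-8.8,"z":-0.1,"jaw":8.5},
  ],
)

```text
clock: 2.67
eef_pos: [559.5, -208.1, 255.4]
tool_rot: [3.14, 0.005, 0.996]
force: [-0.9, -0.8, 0.3]
width: 85.2
```

```bash
python3 - <<'E'
from h import *
from cell import ctrl
snap("3")
s=ctrl.read_state()
print(s["eef_pos"],s["qpos"],np.abs(s["qd"]).max())
W=load("wrist3")
for p in ([579,-235,46],[579,-235,109]): print(proj(W,p))
plan(s,[590,-290,255],1.0)
E
```

```text
[ 560.38745827 -203.0040877   254.8812596 ] [-0.02988091  0.57509099  0.53405776  1.65445885 -0.33288654  1.00549079
  0.04242745] 0.07430145344298343
[311.03491859 189.99961003]
[317.4469637  208.85029588]
shift cm [-5.713  7.198 -0.014] rot [-0.0012  0.0012 -0.0011]
```

View pics/wrist3.png

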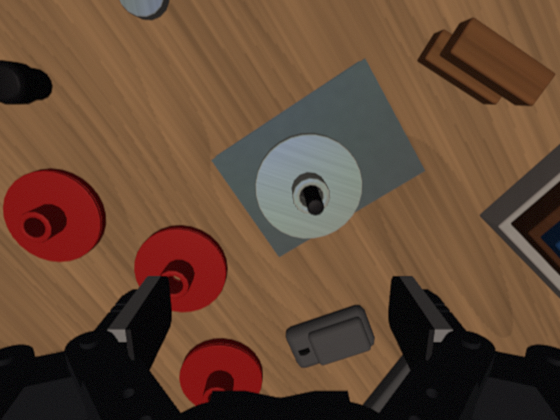

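The wrist view shows the cap disc centred at (309,186) on the book and the stem tip at about (316,207). I'll take a second view from a lower, shifted position.

```bash
python3 - <<'E'
from h import *
from cell import ctrl
s=ctrl.read_state()
plan(s,[585,-275,215],1.0)
E
```

```text
shift cm [-4.717  5.971  3.986] rot [-0.0012  0.0012 -0.0011]
```

Emit:
arm_command(
  plan=[
    {"rx":0,"ry":0,"rz":0,"x":-4.7,"y":6.0,"z":4.0,"jaw":8.5},
    {"rx":0,"ry":0,"rz":0,"x":-4.7,"y":6.0,"z":4.0,"jaw":8.5},
    {"rx":0,"ry":0,"rz":0,"x":-4.7,"y":6.0,"z":4.0,"jaw":8.5},
    {"rx":0,"ry":0,"rz":0,"x":-4.7,"y":6.0,"z":4.0,"jaw":8.5},
    {"rx":0,"ry":0,"rz":0,"x":-4.7,"y":6.0,"z":4.0,"jaw":8.5},
  ],
)

```text
clock: 3.13
eef_pos: [586.3, -272.1, 214.1]
tool_rot: [-3.138, -0.001, 1.002]
force: [-0.3, 0.3, 0.4]
width: 84.8
```

```bash
python3 - <<'E'
from h import *
from cell import ctrl
snap("4")
s=ctrl.read_state();print(s["eef_pos"],s["tool_rot"])
f=lambda i:cv2.resize(i,(400,400),interpolation=cv2.INTER_CUBIC)
a=cv2.imread("pics/wrist3.png")[115:265,235:385]
b=cv2.imread("pics/wrist4.png"); p=proj(load("wrist4"),[579,-235,46]);x,y=int(p[0])-75,max(0,int(p[1])-75);print(p,x,y)
cv2.imwrite("pics/lid34.png",np.hstack([f(a),f(b[y:y+150,x:x+150])]))
E
```

```text
[ 586.50080822 -271.67327791  214.78517342] [-3.13934708e+00 -9.60555153e-04  1.00263300e+00]
[248.39292664 157.10314165] 173 82
```

View pics/lid34.png

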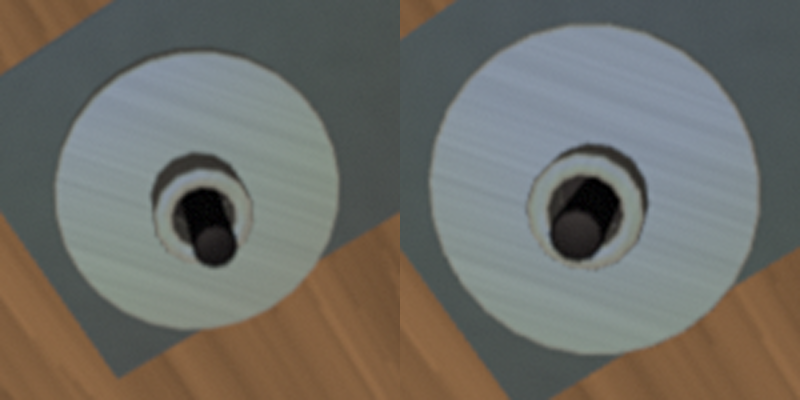

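```bash
python3 - <<'E'
from h import *
np.set_printoptions(precision=1,suppress=True)
k=400/150
w3,w4=load("wrist3"),load("wrist4")
A=lambda v:np.array(v)/k+np.array([235,115]*(len(v)//2)); B=lambda v:np.array(v)/k+np.array([173,82]*(len(v)//2))
for nm,a,b,r,z in [("disc",[55,50,339,330],[30,24,360,355],52,46),("collar",[155,168,253,264],[127,153,243,270],17,76)]:
    o=[(w3,A(a)),(w4,B(b))]
    print(nm,circ_fit(o,r,[579,-235,z]),circ_fit(o,r,[579,-235],z))
print(tri((w3,A([215,246])),(w4,B([177,236]))))
from cell import ctrl
s=ctrl.read_state()
for z in (150,81): plan(s,[579,-235,z],1.0)
E
```

```text
disc (array([ 577.6, -233.5,   42.5]), array([-0.4,  0.6,  0. , -0.3, -0. , -0.2,  0.3, -0.1])) (array([ 577.9, -233.1]), array([-0.5,  0.4,  0.9,  0.5, -1. , -1. ,  0.7,  0.5]))
collar (array([ 577.4, -233.5,   71.4]), array([-1. , -0.2, -0. ,  0.4, -0. , -0.3,  0.9,  0.1])) (array([ 578. , -232.8]), array([-0.7, -0.1,  0.8,  1. , -0.9, -0.9,  0.8,  0.3]))
(array([ 578. , -234.4,  104.9]), [np.float64(0.179037508344182), np.float64(0.17903750834407564)])
shift cm [ 2.7 -2.6  6.5] rot [-0. -0.  0.]
shift cm [ 2.7 -2.6 13.4] rot [-0. -0.  0.]
```

```bash
python3 - <<'E'
from h import *
from cell import ctrl
np.set_printoptions(precision=4,suppress=True)
s=ctrl.read_state()
for z in (150,81): plan(s,[578,-233.7,z],1.0)
E
```

```text
shift cm [ 2.737 -2.745  6.487] rot [-0.0022 -0.001   0.0026]
shift cm [ 2.73  -2.73  13.387] rot [-0.0022 -0.001   0.0026]
```

Emit:
arm_command(
  plan=[
    {"rx":-0.002,"ry":-0.001,"rz":0,"x":2.74,"y":-2.74,"z":4.0,"jaw":8.5},
    {"rx":-0.002,"ry":-0.001,"rz":0,"x":2.74,"y":-2.74,"z":6.5,"jaw":8.5},
    {"rx":-0.002,"ry":-0.001,"rz":0,"x":2.74,"y":-2.74,"z":6.5,"jaw":8.5},
    {"rx":-0.002,"ry":-0.001,"rz":0,"x":2.74,"y":-2.74,"z":6.5,"jaw":8.5},
    {"rx":-0.002,"ry":-0.001,"rz":0,"x":2.73,"y":-2.73,"z":9.0,"jaw":8.5},
    {"rx":-0.002,"ry":-0.001,"rz":0,"x":2.73,"y":-2.73,"z":11.5,"jaw":8.5},
    {"rx":-0.002,"ry":-0.001,"rz":0,"x":2.73,"y":-2.73,"z":13.2,"jaw":8.5},
    {"rx":-0.002,"ry":-0.001,"rz":0,"x":2.73,"y":-2.73,"z":13.2,"jaw":8.5},
    {"rx":-0.002,"ry":-0.001,"rz":0,"x":2.73,"y":-2.73,"z":13.2,"jaw":8.5},
  ],
)

```text
clock: 3.93
eef_pos: [579.1, -235.1, 84.7]
tool_rot: [3.139, 0.0, 1.002]
force: [1.0, -1.0, 0.1]
width: 84.9
```

```bash
python3 - <<'E'
from h import *
from cell import ctrl
np.set_printoptions(precision=3,suppress=True)
snap("5",("wrist","scene"))
s=ctrl.read_state();print(s["eef_pos"],s["tool_rot"],s["force"])
a=cv2.imread("pics/wrist5.png")
b=cv2.resize(cv2.imread("pics/scene5.png")[200:340,130:300],None,fx=3,fy=3)
cv2.imwrite("pics/s5.png",b)
plan(s,[578,-233.7,81],1.0)
E
```

```text
[ 579.711 -235.197   85.487] [ 3.137 -0.     1.002] [-0.059 -0.212 -0.372]
shift cm [ 0.034 -0.227  0.448] rot [ 0.004 -0.     0.002]
```

View pics/wrist5.png

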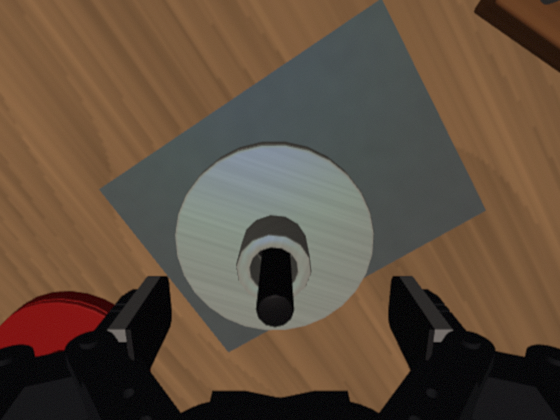

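View pics/s5.png

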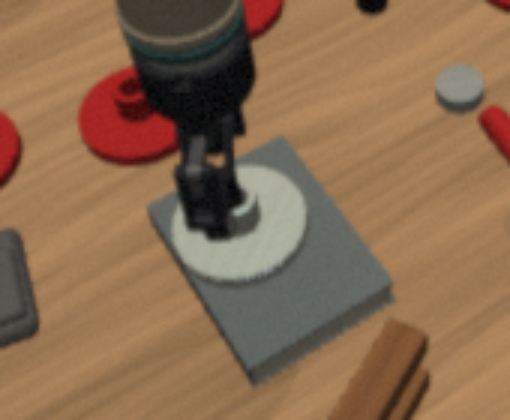

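```bash
python3 - <<'E'
from h import *
from cell import ctrl
np.set_printoptions(precision=1,suppress=True)
s=ctrl.read_state();W=load("wrist5");e=s["eef_pos"]
for z in (105,109): print(proj(W,[e[0],e[1],z]),onz(W,(275,309),z))
print(circ_fit([(W,[176,143,374,330])],52,[578,-234],46),circ_fit([(W,[176,143,374,330])],52,[578,-234],43))
E
```

```text
[280.4 307.8] [ 577.8 -234.6  105. ]
[280.4 313.8] [ 579.1 -232.5  109. ]
(array([ 578.4, -232.5]), array([-1.6, -0.2,  1.6,  0.6])) (array([ 577.9, -233.3]), array([ 0. ,  0.9, -0. , -1.2]))
```

Emit:
arm_command(
  plan=[
    {"rx":0.004,"ry":0,"rz":0,"x":0.0,"y":-0.2,"z":0.4,"jaw":8.5},
    {"rx":0.004,"ry":0,"rz":0,"x":0.0,"y":-0.2,"z":0.4,"jaw":8.5},
    {"rx":0.004,"ry":0,"rz":0,"x":0.0,"y":-0.2,"z":0.4,"jaw":4.0},
    {"rx":0.004,"ry":0,"rz":0,"x":0.0,"y":-0.2,"z":0.4,"jaw":4.0},
    {"rx":0.004,"ry":0,"rz":0,"x":0.0,"y":-0.2,"z":0.4,"jaw":4.0},
    {"rx":0.004,"ry":0,"rz":0,"x":0.0,"y":-0.2,"z":0.4,"jaw":4.0},
  ],
)

```text
clock: 4.53
eef_pos: [578.1, -234.1, 81.6]
tool_rot: [3.141, -0.0, 1.002]
force: [0.1, 0.1, 0.8]
width: 40.4
```

```bash
python3 - <<'E'
from h import *
from cell import ctrl
np.set_printoptions(precision=3,suppress=True)
snap("6")
s=ctrl.read_state();print(s["eef_pos"],s["tool_rot"],s["force"],s["width"])
plan(s,[578.2,-233.7,81],1.0)
E
```

```text
[ 578.03  -234.139   81.488] [ 3.141 -0.     1.002] [ 0.672  0.657 -1.238] 39.9776265609202
shift cm [ 0.046 -0.009  0.049] rot [ 0.    -0.     0.002]
```

View pics/wrist6.png

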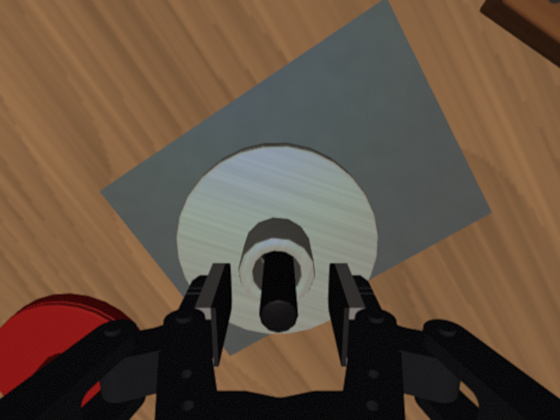

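The stem at (278,312) sits centred between the pads at about (215,315) and (342,315). Now I'll close on it.

Emit:
arm_command(
  plan=[
    {"rx":0,"ry":0,"rz":0,"x":0,"y":0,"z":0,"jaw":0.8},
    {"rx":0,"ry":0,"rz":0,"x":0,"y":0,"z":0,"jaw":0.8},
    {"rx":0,"ry":0,"rz":0,"x":0,"y":0,"z":0,"jaw":0.8},
    {"rx":0,"ry":0,"rz":0,"x":0,"y":0,"z":0,"jaw":0.8},
    {"rx":0,"ry":0,"rz":0,"x":0,"y":0,"z":0,"jaw":0.8},
    {"rx":0,"ry":0,"rz":0,"x":0,"y":0,"z":0,"jaw":0.8},
    {"rx":0,"ry":0,"rz":0,"x":0,"y":0,"z":0,"jaw":0.8},
  ],
)

```text
clock: 5.17
eef_pos: [577.8, -233.9, 81.5]
tool_rot: [-3.141, -0.0, 1.003]
force: [-1.3, 1.1, 3.2]
width: 12.3
```

```bash
python3 - <<'E'
from h import *
from cell import ctrl
np.set_printoptions(precision=3,suppress=True)
snap("7")
s=ctrl.read_state();print(s["eef_pos"],s["tool_rot"],s["force"],s["width"],s["clock"])
E
```

```text
[ 577.789 -233.905   81.539] [-3.141 -0.     1.002] [-2.49   1.393  4.057] 12.15666961682753 5.2167
```

View pics/wrist7.png

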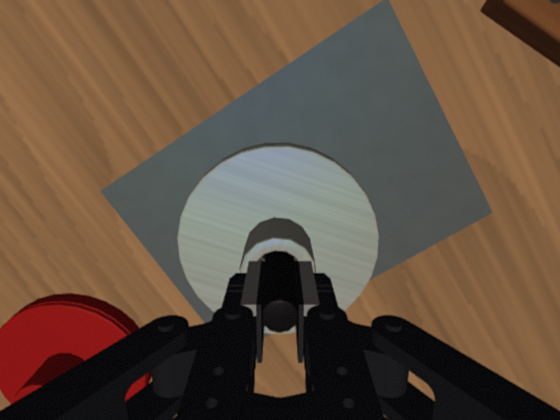

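Emit:
arm_command(
  plan=[
    {"rx":0,"ry":0,"rz":0,"x":0,"y":0,"z":-0.5,"jaw":0.6},
    {"rx":0,"ry":0,"rz":0,"x":0,"y":0,"z":-1.2,"jaw":0.6},
    {"rx":0,"ry":0,"rz":0,"x":0,"y":0,"z":-2.5,"jaw":0.6},
    {"rx":0,"ry":0,"rz":0,"x":0,"y":0,"z":-4,"jaw":0.6},
    {"rx":0,"ry":0,"rz":0,"x":0,"y":0,"z":-6,"jaw":0.6},
    {"rx":0,"ry":0,"rz":0,"x":0,"y":0,"z":-8,"jaw":0.6},
    {"rx":0,"ry":0,"rz":0,"x":0,"y":0,"z":-10,"jaw":0.6},
    {"rx":0,"ry":0,"rz":0,"x":0,"y":0,"z":-11,"jaw":0.6},
    {"rx":0,"ry":0,"rz":0,"x":0,"y":0,"z":-11,"jaw":0.6},
    {"rx":0,"ry":0,"rz":0,"x":0,"y":0,"z":-11,"jaw":0.6},
  ],
)

```text
clock: 6.05
eef_pos: [577.9, -233.9, 191.9]
tool_rot: [3.141, -0.001, 1.003]
force: [0.5, -0.3, -3.8]
width: 11.9
```

```bash
python3 - <<'E'
from h import *
from cell import ctrl
np.set_printoptions(precision=3,suppress=True)
snap("8",("wrist","scene"))
s=ctrl.read_state();print(s["eef_pos"],s["tool_rot"],s["force"],s["width"],s["clock"],s["qpos"])
b=cv2.resize(cv2.imread("pics/scene8.png")[180:340,130:300],None,fx=2.6,fy=2.6)
a=cv2.imread("pics/wrist8.png")[:,100:460]
cv2.imwrite("pics/s8.png",np.hstack([a[:416],b[:416]])[:, :800])
plan(s,[598.2,235,s["eef_pos"][2]],1.0)
plan(s,[598.2,235,s["eef_pos"][2]],1.7)
E
```

```text
[ 577.016 -233.349  190.372] [-3.139 -0.     1.003] [-0.62  -0.59  -4.312] 12.257652942265764 6.15 [ 0.047  0.682  0.493  1.649 -0.388  0.912  0.12 ]
shift cm [ 40.615 -23.419   0.067] rot [-0.003 -0.     0.003]
shift cm [ 40.615 -23.419   0.067] rot [-0.003 -0.001 -0.697]
```

View pics/s8.png

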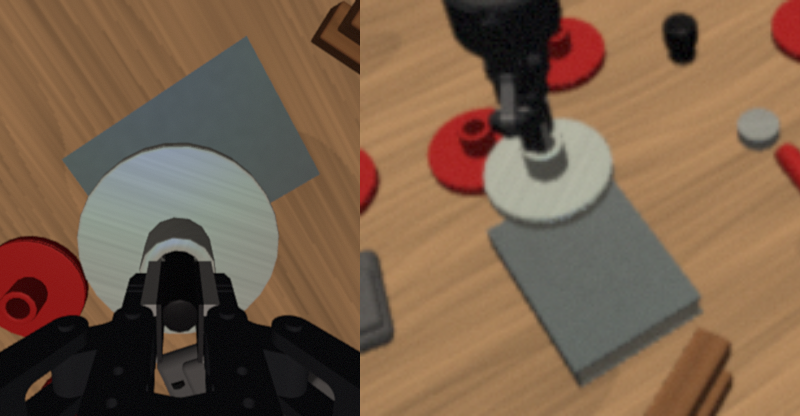

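Both lids came up together, level, with a force of −4 N. Now I'll carry them across.

Emit:
arm_command(
  plan=[
    {"rx":0,"ry":0,"rz":-0.014,"x":0.8,"y":-0.5,"z":0,"jaw":0.6},
    {"rx":0,"ry":0,"rz":-0.04,"x":2.4,"y":-1.4,"z":0,"jaw":0.6},
    {"rx":0,"ry":0,"rz":-0.08,"x":4.9,"y":-2.8,"z":0,"jaw":0.6},
    {"rx":0,"ry":0,"rz":-0.13,"x":7.7,"y":-4.4,"z":0,"jaw":0.6},
    {"rx":0,"ry":0,"rz":-0.18,"x":10.6,"y":-6.1,"z":0,"jaw":0.6},
    {"rx":0,"ry":0,"rz":-0.23,"x":13.4,"y":-7.7,"z":0,"jaw":0.6},
    {"rx":0,"ry":0,"rz":-0.28,"x":16.2,"y":-9.4,"z":0,"jaw":0.6},
    {"rx":0,"ry":0,"rz":-0.32,"x":18.7,"y":-10.8,"z":0,"jaw":0.6},
    {"rx":0,"ry":0,"rz":-0.35,"x":20.3,"y":-11.7,"z":0,"jaw":0.6},
    {"rx":0,"ry":0,"rz":-0.36,"x":21.1,"y":-12.2,"z":0,"jaw":0.6},
  ],
)

```text
clock: 6.98
eef_pos: [586.9, 15.5, 189.4]
tool_rot: [-3.136, -0.003, 1.37]
force: [-0.8, 1.5, -4.5]
width: 12.0
```

```bash
python3 - <<'E'
from h import *
from cell import ctrl
np.set_printoptions(precision=3,suppress=True)
s=ctrl.read_state();print(s["eef_pos"],s["tool_rot"],s["force"],s["width"],s["clock"],s["qpos"])
plan(s,[598.2,235,190],1.7)
E
```

```text
[586.861  15.468 189.392] [-3.136 -0.003  1.37 ] [-0.761  1.463 -4.535] 12.048015567763901 6.9833 [-0.33   0.622  0.412  1.747 -0.323  0.845  0.03 ]
shift cm [21.737 -3.278  0.026] rot [-0.005 -0.004 -0.331]
```

Emit:
arm_command(
  plan=[
    {"rx":0,"ry":0,"rz":-0.03,"x":2.0,"y":-0.3,"z":0,"jaw":0.6},
    {"rx":0,"ry":0,"rz":-0.07,"x":4.5,"y":-0.7,"z":0,"jaw":0.6},
    {"rx":0,"ry":0,"rz":-0.11,"x":7.4,"y":-1.1,"z":0,"jaw":0.6},
    {"rx":0,"ry":0,"rz":-0.16,"x":10.3,"y":-1.6,"z":0,"jaw":0.6},
    {"rx":0,"ry":0,"rz":-0.2,"x":13.2,"y":-2.0,"z":0,"jaw":0.6},
    {"rx":0,"ry":0,"rz":-0.24,"x":16.1,"y":-2.4,"z":0,"jaw":0.6},
    {"rx":0,"ry":0,"rz":-0.28,"x":18.8,"y":-2.8,"z":0,"jaw":0.6},
    {"rx":0,"ry":0,"rz":-0.32,"x":20.8,"y":-3.1,"z":0,"jaw":0.6},
    {"rx":-0.005,"ry":-0.004,"rz":-0.33,"x":21.7,"y":-3.3,"z":0,"jaw":0.6},
    {"rx":-0.005,"ry":-0.004,"rz":-0.33,"x":21.7,"y":-3.3,"z":0,"jaw":0.6},
  ],
)

```text
clock: 7.82
eef_pos: [597.0, 237.4, 189.4]
tool_rot: [-3.141, -0.001, 1.703]
force: [0.2, 0.8, -3.8]
width: 11.9
```

```bash
python3 - <<'E'
from h import *
from cell import ctrl
np.set_printoptions(precision=3,suppress=True)
snap("9",("wrist","scene"))
s=ctrl.read_state();print(s["eef_pos"],s["tool_rot"],s["force"],s["width"],s["clock"],s["qpos"])
b=cv2.resize(cv2.imread("pics/scene9.png")[100:260,280:450],None,fx=2.6,fy=2.6)
a=cv2.imread("pics/wrist9.png")[:,100:460]
cv2.imwrite("pics/s9.png",np.hstack([a[:416],b[:416]])[:, :800])
plan(s,[598.2,235,130],1.7)
W7=load("wrist7");W=load("wrist9")
E
```

```text
[597.793 232.48  189.928] [-3.141  0.002  1.698] [ 0.605 -0.855 -4.359] 12.074714740894413 7.9167 [-0.614  0.683  0.338  1.591 -0.265  0.915 -0.057]
shift cm [0.259 0.078 5.992] rot [-0.001  0.002 -0.002]
```

View pics/s9.png

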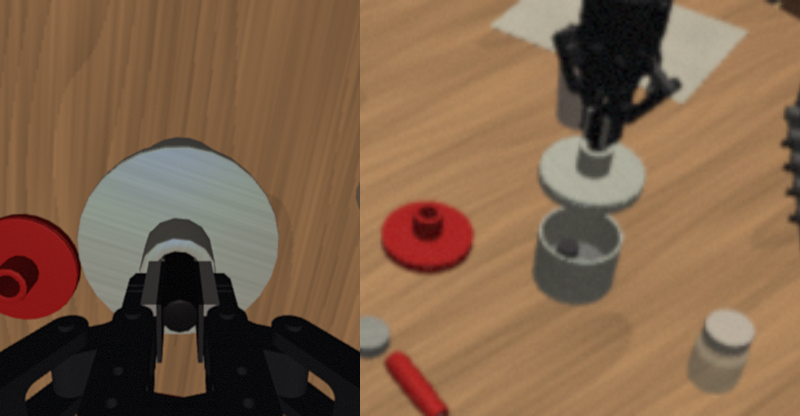

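Emit:
arm_command(
  plan=[
    {"rx":0,"ry":0,"rz":0,"x":0.1,"y":0.07,"z":0.8,"jaw":0.6},
    {"rx":0,"ry":0,"rz":0,"x":0.18,"y":0.07,"z":2.2,"jaw":0.6},
    {"rx":0,"ry":0,"rz":0,"x":0.18,"y":0.07,"z":4.0,"jaw":0.6},
    {"rx":0,"ry":0,"rz":0,"x":0.18,"y":0.07,"z":5.4,"jaw":0.6},
    {"rx":0,"ry":0,"rz":0,"x":0.18,"y":0.07,"z":6.2,"jaw":0.6},
    {"rx":0,"ry":0,"rz":0,"x":0.18,"y":0.07,"z":6.2,"jaw":0.6},
    {"rx":0,"ry":0,"rz":0,"x":0.18,"y":0.07,"z":6.2,"jaw":0.6},
  ],
)

```text
clock: 8.5
eef_pos: [598.4, 232.7, 127.7]
tool_rot: [-3.14, 0.003, 1.696]
force: [-1.5, 0.2, -3.5]
width: 12.0
```

```bash
python3 - <<'E'
from h import *
from cell import ctrl
np.set_printoptions(precision=3,suppress=True)
snap("10",("wrist","scene","top"))
s=ctrl.read_state();print(s["eef_pos"],s["tool_rot"],s["force"],s["width"],s["clock"])
f=lambda i:cv2.resize(i,(400,400),interpolation=cv2.INTER_CUBIC)
b=f(cv2.imread("pics/scene10.png")[130:230,315:415])
a=f(cv2.imread("pics/top10.png")[140:240,160:260])
cv2.imwrite("pics/s10.png",np.hstack([b,a]))
plan(s,[598.4,234.2,109],1.7)
E
```

```text
[599.186 233.97  129.033] [3.14  0.002 1.697] [ 0.229  0.694 -4.173] 11.774165294920888 8.65
shift cm [ 0.037 -0.077  2.003] rot [ 0.001  0.002 -0.003]
```

View pics/s10.png

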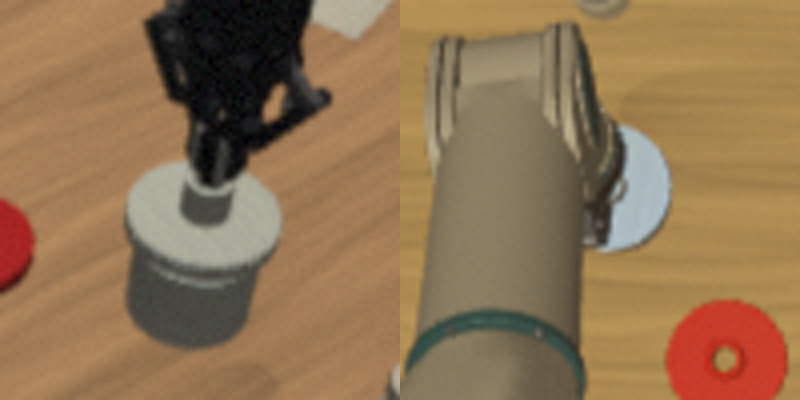

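```bash
python3 - <<'E'
from h import *
np.set_printoptions(precision=1,suppress=True)
S=load("scene0");S2=load("scene10")
b=np.array([124,163,281,265])/4+np.array([315,130]*2)
print(circ_fit([(S2,b)],52,[598,235],93.5))
a=np.array([434-360,57,564-360,147])/4+np.array([330,165]*2)
print(circ_fit([(S,a)],44,[598,235],65))
E
```

```text
(array([599.8, 230.7]), array([-0. , -0.7,  0. ,  0.6]))
(array([599.6, 233.3]), array([-0. , -0.1,  0. ,  0.1]))
```

Emit:
arm_command(
  plan=[
    {"rx":0.001,"ry":0.002,"rz":0,"x":0.08,"y":-0.07,"z":0.2,"jaw":0.6},
    {"rx":0.001,"ry":0.002,"rz":0,"x":0.08,"y":-0.07,"z":0.4,"jaw":0.6},
    {"rx":0.001,"ry":0.002,"rz":0,"x":0.08,"y":-0.07,"z":0.6,"jaw":0.6},
    {"rx":0.001,"ry":0.002,"rz":0,"x":0.08,"y":-0.07,"z":0.8,"jaw":0.6},
    {"rx":0.001,"ry":0.002,"rz":0,"x":0.08,"y":-0.07,"z":1.0,"jaw":0.6},
    {"rx":0.001,"ry":0.002,"rz":0,"x":0.08,"y":-0.07,"z":1.2,"jaw":0.6},
    {"rx":0.001,"ry":0.002,"rz":0,"x":0.08,"y":-0.07,"z":1.3,"jaw":0.6},
    {"rx":0.001,"ry":0.002,"rz":0,"x":0.08,"y":-0.07,"z":1.4,"jaw":0.6},
  ],
)

```text
clock: 9.32
eef_pos: [598.3, 234.6, 114.7]
tool_rot: [-3.141, 0.0, 1.697]
force: [0.9, 0.7, -3.6]
width: 11.9
```

```bash
python3 - <<'E'
from h import *
from cell import ctrl
np.set_printoptions(precision=3,suppress=True)
s=ctrl.read_state();print(s["eef_pos"],s["tool_rot"],s["force"],s["width"],s["clock"])
plan(s,[598.4,234.4,108.5],1.7)
E
```

```text
[598.296 234.611 114.734] [-3.141  0.     1.697] [ 0.892  0.729 -3.581] 11.877242944528993 9.3167
shift cm [-0.022  0.008  0.623] rot [-0.     0.    -0.003]
```

The plug is inside the bore with no contact force. I'll keep creeping down.

Emit:
arm_command(
  plan=[
    {"rx":0,"ry":0,"rz":0,"x":0,"y":0,"z":0.15,"jaw":0.6},
    {"rx":0,"ry":0,"rz":0,"x":0,"y":0,"z":0.3,"jaw":0.6},
    {"rx":0,"ry":0,"rz":0,"x":0,"y":0,"z":0.4,"jaw":0.6},
    {"rx":0,"ry":0,"rz":0,"x":0,"y":0,"z":0.45,"jaw":0.6},
    {"rx":0,"ry":0,"rz":0,"x":0,"y":0,"z":0.5,"jaw":0.6},
    {"rx":0,"ry":0,"rz":0,"x":0,"y":0,"z":0.52,"jaw":0.6},
    {"rx":0,"ry":0,"rz":0,"x":0,"y":0,"z":0.54,"jaw":0.6},
  ],
)

```text
clock: 9.9
eef_pos: [598.3, 234.6, 109.6]
tool_rot: [-3.141, 0.0, 1.697]
force: [-1.1, -0.5, -0.2]
width: 12.0
```

```bash
python3 - <<'E'
from h import *
from cell import ctrl
np.set_printoptions(precision=3,suppress=True)
snap("11",("scene","wrist"))
s=ctrl.read_state();print(s["eef_pos"],s["tool_rot"],s["force"],s["width"],s["clock"])
b=cv2.resize(cv2.imread("pics/scene11.png")[130:230,315:415],None,fx=4,fy=4,interpolation=cv2.INTER_CUBIC)
cv2.imwrite("pics/s11.png",b)
E
```

```text
[598.29  234.581 109.617] [-3.141  0.     1.697] [-1.012  0.262 -1.078] 12.206399055119949 10.0
```

View pics/s11.png

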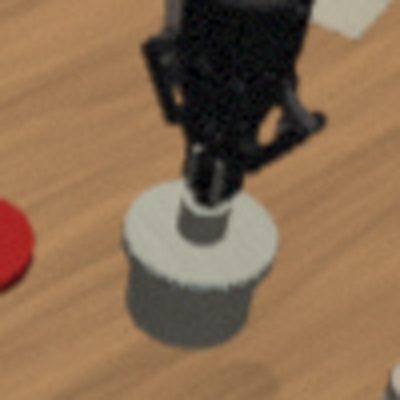

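Emit:
arm_command(
  plan=[
    {"rx":0,"ry":0,"rz":0,"x":0,"y":0,"z":0.05,"jaw":0.6},
    {"rx":0,"ry":0,"rz":0,"x":0,"y":0,"z":0.1,"jaw":0.6},
    {"rx":0,"ry":0,"rz":0,"x":0,"y":0,"z":0.12,"jaw":0.6},
    {"rx":0,"ry":0,"rz":0,"x":0,"y":0,"z":0.12,"jaw":0.6},
  ],
)

```text
clock: 10.33
eef_pos: [598.3, 234.6, 109.5]
tool_rot: [3.141, -0.0, 1.697]
force: [-3.3, -0.3, 5.7]
width: 12.3
```

The lid is seated: the net contact rose to about 10 N with no further travel. Letting go.

Emit:
arm_command(
  plan=[
    {"rx":0,"ry":0,"rz":0,"x":0,"y":0,"z":0,"jaw":1.5},
    {"rx":0,"ry":0,"rz":0,"x":0,"y":0,"z":0,"jaw":2.0},
    {"rx":0,"ry":0,"rz":0,"x":0,"y":0,"z":0,"jaw":3.0},
    {"rx":0,"ry":0,"rz":0,"x":0,"y":0,"z":0,"jaw":4.5},
    {"rx":0,"ry":0,"rz":0,"x":0,"y":0,"z":0,"jaw":6.0},
    {"rx":0,"ry":0,"rz":0,"x":0,"y":0,"z":0,"jaw":6.0},
    {"rx":0,"ry":0,"rz":0,"x":0,"y":0,"z":0,"jaw":6.0},
  ],
)

```text
clock: 10.92
eef_pos: [598.3, 234.6, 109.5]
tool_rot: [3.141, -0.0, 1.697]
force: [0.9, -0.6, 0.1]
width: 60.2
```

```bash
python3 - <<'E'
from h import *
from cell import ctrl
np.set_printoptions(precision=3,suppress=True)
snap("12",("wrist","scene"))
s=ctrl.read_state();print(s["eef_pos"],s["tool_rot"],s["force"],s["width"],s["clock"])
plan(s,[598.4,234.6,75],1.697)
b=cv2.resize(cv2.imread("pics/scene12.png")[130:230,315:415],None,fx=4,fy=4,interpolation=cv2.INTER_CUBIC)
a=cv2.imread("pics/wrist12.png")[:400,80:480]
cv2.imwrite("pics/s12.png",np.hstack([a,b]))
W=load("wrist12")
E
```

```text
[598.311 234.591 109.474] [ 3.141 -0.     1.697] [-0.138  0.215  0.165] 60.26294881895566 11.0167
shift cm [-0.001  0.008  3.447] rot [ 0. -0. -0.]
```

View pics/s12.png

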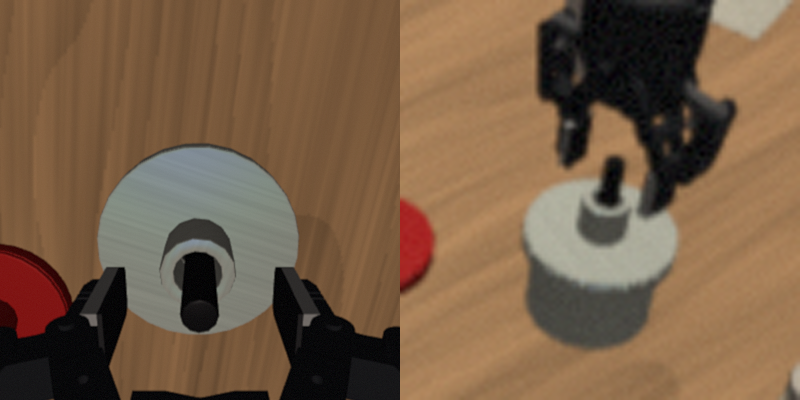

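The lid is seated on the pot and the stem is centred between the open pads. I'll lower to the collar, whose top should be near z 104 and the plate near 74.

Emit:
arm_command(
  plan=[
    {"rx":0,"ry":0,"rz":0,"x":0,"y":0,"z":0.5,"jaw":6.0},
    {"rx":0,"ry":0,"rz":0,"x":0,"y":0,"z":1.2,"jaw":6.0},
    {"rx":0,"ry":0,"rz":0,"x":0,"y":0,"z":2.0,"jaw":6.0},
    {"rx":0,"ry":0,"rz":0,"x":0,"y":0,"z":2.6,"jaw":6.0},
    {"rx":0,"ry":0,"rz":0,"x":0,"y":0,"z":3.0,"jaw":6.0},
    {"rx":0,"ry":0,"rz":0,"x":0,"y":0,"z":3.2,"jaw":6.0},
    {"rx":0,"ry":0,"rz":0,"x":0,"y":0,"z":3.3,"jaw":6.0},
    {"rx":0,"ry":0,"rz":0,"x":0,"y":0,"z":3.3,"jaw":6.0},
  ],
)

```text
clock: 11.68
eef_pos: [598.3, 234.5, 76.2]
tool_rot: [-3.142, -0.0, 1.697]
force: [0.0, 0.6, -0.1]
width: 59.9
```

```bash
python3 - <<'E'
from h import *
from cell import ctrl
np.set_printoptions(precision=3,suppress=True)
snap("13",("wrist","scene"))
s=ctrl.read_state();print(s["eef_pos"],s["tool_rot"],s["force"],s["width"],s["clock"])
plan(s,[598.4,234.6,75.5],1.697)
b=cv2.resize(cv2.imread("pics/scene13.png")[130:230,315:415],None,fx=4,fy=4,interpolation=cv2.INTER_CUBIC)
a=cv2.imread("pics/wrist13.png")[:400,80:480]
cv2.imwrite("pics/s13.png",np.hstack([a,b]))
E
```

```text
[598.53  234.659  76.71 ] [ 3.141 -0.     1.697] [ 0.29   0.165 -0.289] 60.23493305098476 11.7833
shift cm [-0.004 -0.014  0.121] rot [ 0.001 -0.    -0.   ]
```

View pics/s13.png

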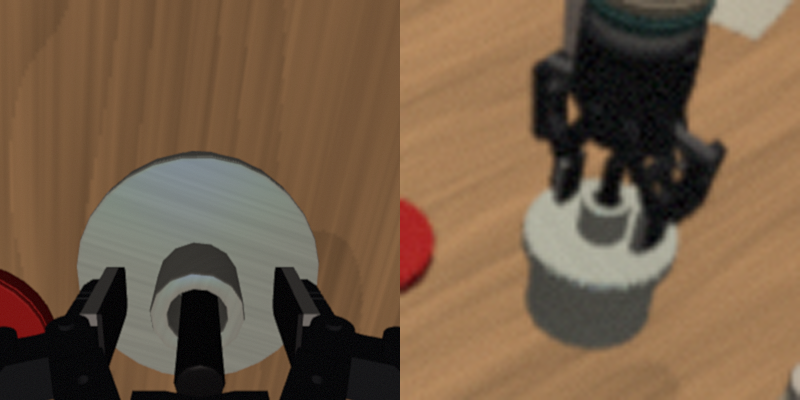

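Emit:
arm_command(
  plan=[
    {"rx":0,"ry":0,"rz":0,"x":0,"y":0,"z":0.08,"jaw":4.5},
    {"rx":0,"ry":0,"rz":0,"x":0,"y":0,"z":0.08,"jaw":4.0},
    {"rx":0,"ry":0,"rz":0,"x":0,"y":0,"z":0.08,"jaw":3.6},
    {"rx":0,"ry":0,"rz":0,"x":0,"y":0,"z":0.08,"jaw":2.6},
    {"rx":0,"ry":0,"rz":0,"x":0,"y":0,"z":0.08,"jaw":2.4},
    {"rx":0,"ry":0,"rz":0,"x":0,"y":0,"z":0.08,"jaw":2.4},
    {"rx":0,"ry":0,"rz":0,"x":0,"y":0,"z":0.08,"jaw":2.4},
    {"rx":0,"ry":0,"rz":0,"x":0,"y":0,"z":0.08,"jaw":2.4},
  ],
)

```text
clock: 12.45
eef_pos: [598.2, 234.7, 76.4]
tool_rot: [3.142, -0.001, 1.697]
force: [-2.6, -0.7, 5.8]
width: 32.8
```

```bash
python3 - <<'E'
from h import *
from cell import ctrl
np.set_printoptions(precision=3,suppress=True)
snap("14",("wrist","scene"))
s=ctrl.read_state();print(s["eef_pos"],s["tool_rot"],s["force"],s["width"],s["clock"])
b=cv2.resize(cv2.imread("pics/scene14.png")[130:230,315:415],None,fx=4,fy=4,interpolation=cv2.INTER_CUBIC)
a=cv2.imread("pics/wrist14.png")[:400,80:480]
cv2.imwrite("pics/s14.png",np.hstack([a,b]))
E
```

```text
[598.201 234.697  76.445] [ 3.142 -0.001  1.697] [-2.437 -1.022  5.573] 32.78847904191268 12.55
```

View pics/s14.png

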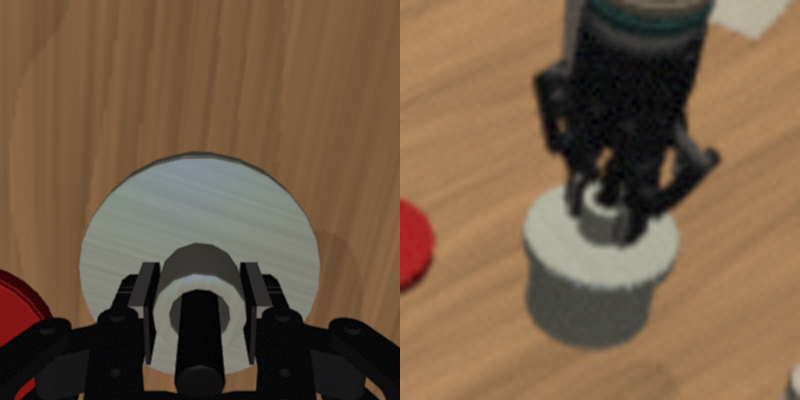

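The pads hold the collar, centred, at 32.8 mm. I'll lift a little and check.

Emit:
arm_command(
  plan=[
    {"rx":0,"ry":0,"rz":0,"x":0,"y":0,"z":-0.2,"jaw":2.2},
    {"rx":0,"ry":0,"rz":0,"x":0,"y":0,"z":-0.5,"jaw":2.2},
    {"rx":0,"ry":0,"rz":0,"x":0,"y":0,"z":-1.0,"jaw":2.2},
    {"rx":0,"ry":0,"rz":0,"x":0,"y":0,"z":-1.6,"jaw":2.2},
    {"rx":0,"ry":0,"rz":0,"x":0,"y":0,"z":-2.3,"jaw":2.2},
    {"rx":0,"ry":0,"rz":0,"x":0,"y":0,"z":-3.0,"jaw":2.2},
    {"rx":0,"ry":0,"rz":0,"x":0,"y":0,"z":-3.5,"jaw":2.2},
    {"rx":0,"ry":0,"rz":0,"x":0,"y":0,"z":-3.5,"jaw":2.2},
  ],
)

```text
clock: 13.22
eef_pos: [599.3, 234.9, 113.1]
tool_rot: [3.139, -0.001, 1.697]
force: [0.1, -0.8, -2.6]
width: 33.2
```

```bash
python3 - <<'E'
from h import *
from cell import ctrl
np.set_printoptions(precision=3,suppress=True)
snap("15",("wrist","scene"))
s=ctrl.read_state();print(s["eef_pos"],s["tool_rot"],s["force"],s["torque"],s["width"],s["clock"])
b=cv2.resize(cv2.imread("pics/scene15.png")[130:230,315:415],None,fx=4,fy=4,interpolation=cv2.INTER_CUBIC)
a=cv2.imread("pics/wrist15.png")[:400,80:480]
cv2.imwrite("pics/s15.png",np.hstack([a,b]))
plan(s,[598.3,234.6,171],1.697)
E
```

```text
[598.357 234.719 111.808] [ 3.141 -0.001  1.697] [ 0.235 -0.166 -2.111] [-0.007  0.012 -0.026] 32.80682691357129 13.3167
shift cm [-0.006 -0.003 -5.919] rot [ 0.001 -0.001 -0.   ]
```

View pics/s15.png

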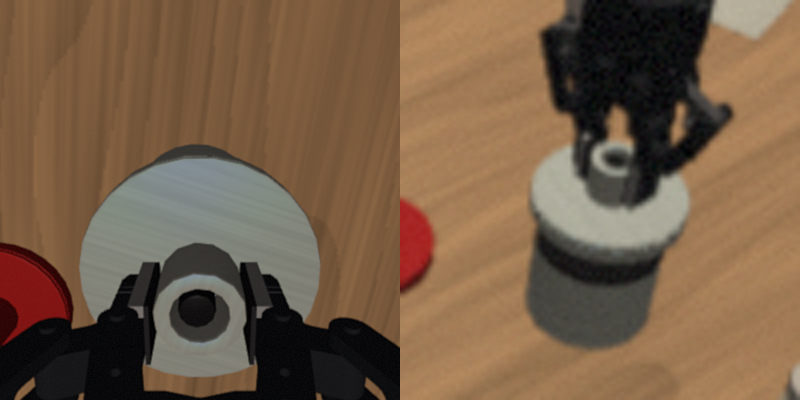

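The cap rises alone, at about −2 N, and the black inner lid stays on the pot. I'll lift it clear of the stem.

Emit:
arm_command(
  plan=[
    {"rx":0,"ry":0,"rz":0,"x":0,"y":0,"z":-0.5,"jaw":2.2},
    {"rx":0,"ry":0,"rz":0,"x":0,"y":0,"z":-1.2,"jaw":2.2},
    {"rx":0,"ry":0,"rz":0,"x":0,"y":0,"z":-2.1,"jaw":2.2},
    {"rx":0,"ry":0,"rz":0,"x":0,"y":0,"z":-3.2,"jaw":2.2},
    {"rx":0,"ry":0,"rz":0,"x":0,"y":0,"z":-4.4,"jaw":2.2},
    {"rx":0,"ry":0,"rz":0,"x":0,"y":0,"z":-5.4,"jaw":2.2},
    {"rx":0,"ry":0,"rz":0,"x":0,"y":0,"z":-6.1,"jaw":2.2},
    {"rx":0,"ry":0,"rz":0,"x":0,"y":0,"z":-6.4,"jaw":2.2},
    {"rx":0,"ry":0,"rz":0,"x":0,"y":0,"z":-6.4,"jaw":2.2},
    {"rx":0,"ry":0,"rz":0,"x":0,"y":0,"z":-6.4,"jaw":2.2},
  ],
)

```text
clock: 14.15
eef_pos: [598.1, 234.7, 175.7]
tool_rot: [3.141, -0.001, 1.697]
force: [-1.1, 0.4, -1.1]
width: 33.0
```

```bash
python3 - <<'E'
from h import *
from cell import ctrl
np.set_printoptions(precision=3,suppress=True)
snap("16",("wrist","scene"))
s=ctrl.read_state();print(s["eef_pos"],s["tool_rot"],s["force"],s["torque"],s["width"],s["clock"],abs(s["qd"]).max())
b=cv2.resize(cv2.imread("pics/scene16.png")[130:230,315:415],None,fx=4,fy=4,interpolation=cv2.INTER_CUBIC)
a=cv2.imread("pics/wrist16.png")[:400,80:480]
cv2.imwrite("pics/s16.png",np.hstack([a,b]))
E
```

```text
[597.791 234.604 175.146] [-3.141 -0.001  1.697] [-0.611 -0.313 -1.607] [-0.056  0.006  0.028] 32.77789418707778 14.25 0.004716346562717232
```

View pics/s16.png

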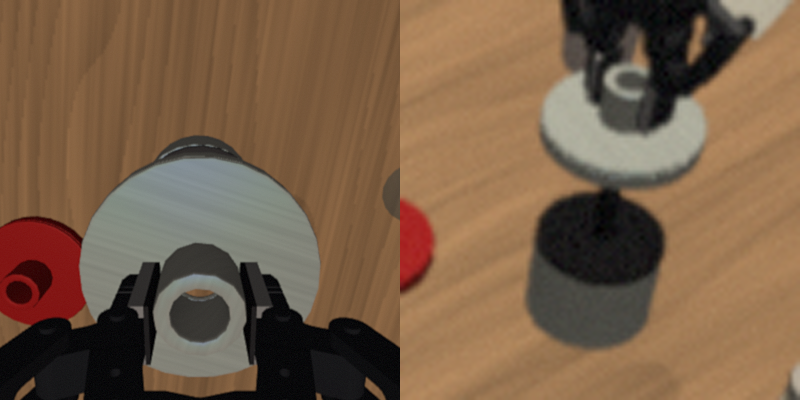

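View pics/scene16.png

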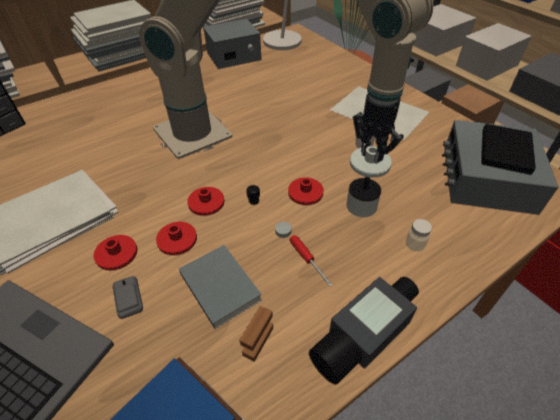

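```bash
python3 - <<'E'
import cv2,numpy as np
f=lambda n:cv2.resize(cv2.imread(f"pics/wrist{n}.png")[130:270,140:420],None,fx=2.8,fy=2.8,interpolation=cv2.INTER_CUBIC)
cv2.imwrite("pics/lev.png",np.vstack([f(14)[:300],f(16)[:300]]))
E
```

```text
(no output)
```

View pics/lev.png

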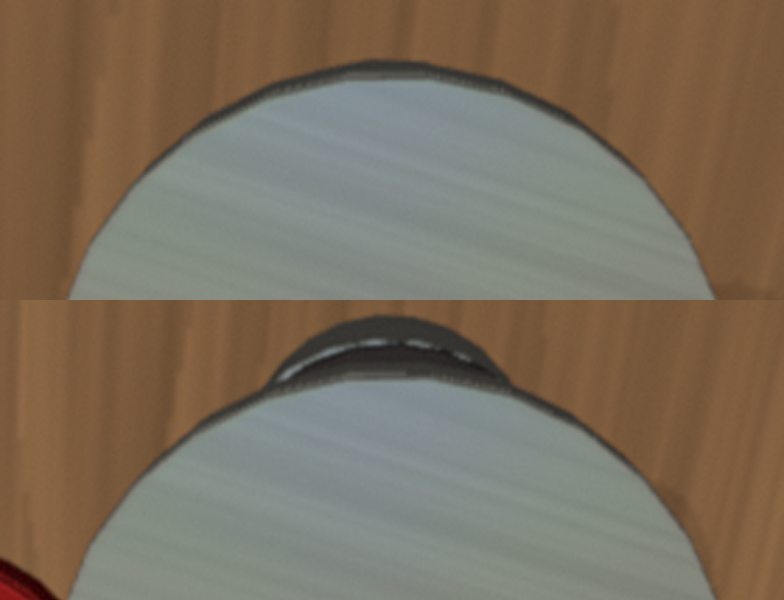

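The plate's edge sits at the same pixels (within about half a pixel) in the tool view as when the cap was resting, so the cap is level. Handing in.

```bash
python3 - <<'E'
from h import *
from cell import ctrl
print(ctrl.finish_job()); s=ctrl.read_state(); print(s["eef_pos"],s["force"],s["width"],s["clock"])
E
```

```text
the job is handed in; nothing more can be done
None
the job is handed in; nothing more can be done
```

I carried both lids by the stem to the pot and seated the inner lid. I then let go, gripped the cap by its collar and lifted it off alone. The job was handed in at about 14 s on the robot's clock.

**Last checks**
- **Inner lid:** it stopped at the expected height (tool tip at 109.5 mm). The net contact was about 10 N, with no further travel. The last pictures show it staying flat on the pot.
- **Cap:** it is held at 32.8 mm opening with about 2 N of load. Its lower edge is about 19 mm above the stem's tip, worked out from the tool height. It looks level: its edge sits in the same place in the tool view as when it was resting.
- **Surroundings:** by eye, the pot and the other things on the desk have not moved in the pictures.

**What disagreed**
- The wrist camera measured all heights about 4 mm lower than the text gives, so I used the text's heights. The contact at seating agreed with them.
- Before lowering, the scene camera put the lid about 2.6 mm off the pot's centre. The wrist camera had it closer, and the plug went in without touching.
- My first move call was refused because I had left keys out of its rows; the arm did not move.

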